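Close, pin and hold down the leaf of a drill jig

TASK

A piece of square tube lies ready in the nest of the drill jig. Swing the jig's hinged leaf down over the tube, take the round-knobbed locating pin from the pin block and put it down through the hole in the front of the leaf into the post below. The sprung plungers push the leaf up again, so finish while still holding the pin pressed down by its knob, its collar on the leaf and the leaf flat shut on the post, and stay like that, without letting go, so that I can drill the tube through the bush; leave the tube in its nest and the other things alone.

Things in the scene. Friction and masses are not known exactly. Their poses are not given: they have to be found in the camera images.
- jig: drill jig fixed to the platen: dark base 184 x 140 x 16 mm, origin on the platen; x from the front post to the hinge, y along hinge axis and tube, z up. In its frame: front post 44 x 50 mm (x, y), centre x -62, top z 56 mm; tube nest x -5 mm; hinge axis x 58, z 61 mm; two hinge lugs beside the leaf reach z 73 mm
- leaf (a joint): angle of the leaf, rad: 0 = flat shut on the post, grows as its front end swings up and back; stop at 1.5. The hinge is snug: the leaf (0.25 kg) stays where it is left and takes up to 4 N at its front end to swing. Sprung plungers under it meet the tube at about 0.1 rad and lift the shut leaf to about 0.07 rad when let go; pressing it shut takes about 7 N down at the pin hole
- leaf_hinge (a point): middle of the leaf's hinge axis (half-way through the leaf's thickness), 61 mm above the platen; turns with the leaf: x axis from the leaf's free end to the hinge. The leaf is an aluminium plate 10 mm thick, 84 mm wide over the tube, its last 46 mm a nose 46 mm wide; shut, its top face is 66 mm above the platen
- leaf_hole (a point): centre of the pin hole at the leaf's top face (15 mm bore, goes through), 120 mm from the hinge axis; z axis = normal of the leaf's top face
- leaf_edge (a point): middle of the leaf's free front edge at its top face, 146 mm from the hinge axis
- post_hole (a point): centre of the mouth of the hole in the front post (13.6 mm bore, straight down, 40 mm deep), 56 mm above the platen, hidden below the leaf once that is shut; axes as the jig's
- tube_mid (a point): middle of the dark square tube offcut (38 x 85 x 38 mm, loose) in the jig's nest between two 14 mm high rails; y along its length; 35 mm above the platen
- pin_block: dark steel block 46 x 150 x 40 mm fixed to the platen, origin at its underside, with a row of three holes along its y axis (at -50, 0, +50 mm; 13.6 mm bore, 30 mm deep); the middle one is empty, the two pins stand in the outer ones in either order
- pin_grip (a point): centre of the round ribbed knob (24 mm diameter, 36 mm tall) of the upright locating pin. Below the knob a round collar of 36 mm diameter, 5 mm thick (underside 23 mm below this point), then the 12 mm shank, 45 mm long with a bullet nose. All 86 mm long, about 0.12 kg; in the block this point is 78 mm above the platen; z axis = pin's axis, up
- pin_tip (a point): foot of the locating pin's nose, on its axis, 68 mm below pin_grip; z axis = pin's axis, up. 35 mm below post_hole when the pin is home and the leaf shut
- tee_pin: the other pin in the block, with a T-bar handle (64 mm bar, top 67 mm above its foot) and a shorter shank; leave it. Origin at its foot
- screwdriver: loose red-handled screwdriver, 233 mm long, on the platen; leave it
- c_clamp: loose C-clamp, 92 x 159 x 26 mm, lying on the platen; leave it
- centre_punch: loose dark centre punch, 122 mm long, lying on the platen; leave it
There are look-alikes about, which are no part of the job. What is shaped like the part that bears tube_mid but pink or purple is not meant. What is shaped like the part that bears pin_grip but brown or red is not meant.

How it is judged:
By the outcome, as a careful person would: the job done as asked, in the order asked, and still so for the second after the job is handed in, while the arm keeps its last pose, push and grip.
It also fails if it takes over 58 s, if anything falls off the work surface, if the arm or the gripper's body presses on something with over 40 N, if the wrist force passes 120 N, or if a joint passes its speed limit or range.

ROBOT

A 6-joint arm with a two-finger parallel gripper is mounted at the origin on the work surface; the furniture and walls round the work are solid. World frame = base frame: x ahead of the robot, y to its left, z up, the work surface at z = 0. Lengths are in mm, angles in rad, forces in N, time in s.
With the tool pointing down it reaches from about 275 to 825 mm from the base axis. Payload 5.2 kg.
Tool frame: the origin (TCP) lies at the very end of the fingers, on their centre line; the grasp point (between the pads) lies 19 mm behind it; z points along the fingers, y is the line along which they close (so a half turn about z gives the same grasp; the last joint's range is limited). The gripper opens to 93 mm and grips with 3 to 60 N. Pads are 15 mm wide; open, the fingers measure 128 mm over their backs; the gripper's body (75 mm by 188 mm) begins 65 mm behind the grasp point.
Start: joints at [1.144, 0.259, 1.535, -0, 1.348, -0.203], TCP at [122.042, 536.293, 218.653] pointing down, gripper open.
Joint ranges: [-3.14, 3.14], [-0.91, 2.08], [0.19, 2.58], [-1.22, 4.36], [0.22, 2.71], [-3.12, 3.12]. Speed limits (rad/s): [2.57, 2.57, 3.14, 3.14, 3.14, 3.14].

INTERFACE

Orientations are given as a unit quaternion [x, y, z, w].
In Python, from station import ctrl gives the robot as it stands.
- The arm moves only by the shell command python3 -m pendant 'ROWS' [FORCE]. ROWS is JSON, a list of rows, each an object with "dr": the turn, a rotation vector about the tool's x, y, z in degrees, a list of three; "dp": the shift along the tool's x, y, z in mm, a list of three; "claw": the finger opening in mm, from 0 to 93. A call has 1 to 12 rows; each row shifts and turns the commanded pose from where the row before left it, along the tool's axes as they then stand; what a row does not reach is not made up. A row lasts 1/10 s, in which the tool goes at most 50 mm and 8.59 degrees, less where a joint would pass 70% of its speed; a pose out of reach is approached as far as the arm can. A call is refused whole if a number of a shift passes 50 or a number of a turn 8.59, either way. A call with a gripper value outside its range is refused whole. The fingers move at their own pace and stop on an object; FORCE is the grip in N (left out, the last holds). Time passes only in rows, so rows that do not move let the fingers close. It gives the time, the measured TCP pose, the force, the opening and the grip force at its end, in the units of the state.
- ctrl.read_state(): the state, without advancing time (a new reading comes with each control period).
- ctrl.camera(name): name is "scene" or "top" or "wrist"; returns a dict with "img" (384x512x3 uint8, red, green, blue), "fx", "fy", "cx", "cy" (pixels), "dist_coeffs" ([k1, k2, p1, p2, k3] as OpenCV has them; the pictures are not rectified), "cam_to_world" (4x4, takes a point from camera to world coordinates); the wrist camera has in their place "T_tool_cam" (4x4, takes a point from camera to tool coordinates, whose origin is the TCP and whose axes are the flange's). Camera axes: x right, y down, z forward; pixel columns grow to the right and rows downward; lengths in mm; the calibration is good to about 2 mm. A picture is of the moment at which its call begins: read the wrist's pose just before it. There is no depth.
- ctrl.finish_job(): hands the job in; it is judged then, once.
The state is a dict: "clock": time; "q": joint angles; "joint_velocities": joint speeds; "tau": joint torques, N m; "ee_pos": TCP position; "tool_rot": TCP orientation; "wrist_force": force on the tool from outside, world axes, zero at the start; "ft_torque": the same for the moment, N m; "width": opening from 0.0 (shut) to 1.0 (fully open); "gripper_force": force on a finger pad.
Only numpy, scipy, OpenCV 4.12 (cv2) and the standard library are available. Lean on these libraries where they do the work, as an engineer would, in place of code of your own. Each camera call takes 0.05 s, during which the arm holds its last target. There are 200 camera calls.

## Working session

There is one attempt and no reset: what is moved stays moved. The work goes in short steps, Python scripts to look and compute and a shell command to move; the robot and the scene stay as the last step left them, time stands still between calls to the robot, and variables do not carry over. Pictures are saved under pics/ and viewed, at most 10 in all, crops included, and the job is handed in when it is done.

```bash
ls; mkdir -p pics
cat > h.py <<'E'
import numpy as np, cv2, json
from station import ctrl
from scipy.spatial.transform import Rotation as R
def snap(n,f):
    s=ctrl.read_state(); c=ctrl.camera(n); cv2.imwrite('pics/'+f+'.png',c['img'][:,:,::-1])
    if n=='wrist':
        T=np.eye(4);T[:3,:3]=R.from_quat(s['tool_rot']).as_matrix();T[:3,3]=s['ee_pos'];M=T@np.array(c['T_tool_cam'])
    else: M=np.array(c['cam_to_world'])
    d={k:c[k] for k in('fx','fy','cx','cy')};d['dist']=list(map(float,c['dist_coeffs']));d['M']=M.tolist()
    json.dump(d,open('pics/'+f+'.json','w'));return c['img']
def ray(f,uv):
    d=json.load(open('pics/'+f+'.json'));K=np.array([[d['fx'],0,d['cx']],[0,d['fy'],d['cy']],[0,0,1]])
    p=cv2.undistortPoints(np.array([[uv]],float),K,np.array(d['dist']))[0,0];M=np.array(d['M'])
    return M[:3,3],M[:3,:3]@np.array([p[0],p[1],1])
def onz(f,uv,z):
    o,v=ray(f,uv);return o+v*(z-o[2])/v[2]
def proj(f,P):
    d=json.load(open('pics/'+f+'.json'));K=np.array([[d['fx'],0,d['cx']],[0,d['fy'],d['cy']],[0,0,1]]);M=np.linalg.inv(np.array(d['M']))
    return cv2.projectPoints(np.array(P,float).reshape(-1,1,3),cv2.Rodrigues(M[:3,:3])[0],M[:3,3],K,np.array(d['dist']))[0].reshape(-1,2)
def tri(*fu):
    A=np.zeros((3,3));b=np.zeros(3)
    for f,uv in fu:
        o,v=ray(f,uv);v=v/np.linalg.norm(v);Q=np.eye(3)-np.outer(v,v);A+=Q;b+=Q@o
    return np.linalg.solve(A,b)
E
python3 - <<'E'
from h import *
for n in('top','scene'): snap(n,n+'0')
for n in('top','scene'):
    i=cv2.imread(f'pics/{n}0.png');cv2.imwrite(f'pics/{n}0b.png',cv2.resize(i,(800,600),interpolation=cv2.INTER_CUBIC))
    print(json.load(open(f'pics/{n}0.json'))['M'])
s=ctrl.read_state();print(s)
E
```

```text
pics
[[0.0017055124456307623, -0.9957606886001458, 0.09196598428691714, 377.24657581753445], [-0.9998616655343106, -0.00017645951016782385, 0.016631856691177564, -75.76125303002495], [-0.016545120798966546, -0.09198162806019994, -0.9956232415312243, 1282.0815127533808], [0.0, 0.0, 0.0, 1.0]]
[[0.8637008581084352, -0.2701337549917273, 0.4254980400857589, -115.15544191645733], [-0.5039599634175815, -0.4516211217356479, 0.7362490867052979, -1149.9957551374632], [-0.006721828241081867, -0.8503329446847891, -0.526202147666458, 849.4282555807156], [0.0, 0.0, 0.0, 1.0]]
{'clock': 0.1, 'q': array([ 1.14421899e+00,  2.59273053e-01,  1.53595199e+00, -8.34679324e-06,
        1.34797946e+00, -2.02788393e-01]), 'joint_velocities': array([ 1.20192807e-03, -2.59064447e-03, -2.46663665e-03, -9.46585166e-04,
        1.98276198e-05, -4.72230419e-04]), 'tau': array([ 3.13862176e-03, -4.38210082e+01, -2.84644622e+01,  7.23169162e-02,
        3.61874176e-02, -3.23270012e-05]), 'ee_pos': array([121.83196087, 535.84863544, 217.90793846]), 'tool_rot': array([ 1.11660168e-01,  9.93746123e-01, -7.67611196e-04, -2.45576791e-04]), 'wrist_force': array([-0.44730078,  0.18344468, -1.04359244]), 'ft_torque': array([-0.03100026, -0.00607061,  0.01795626]), 'gripper_force': 0.0, 'width': 1.0014426931780984}
```

View pics/top0b.png

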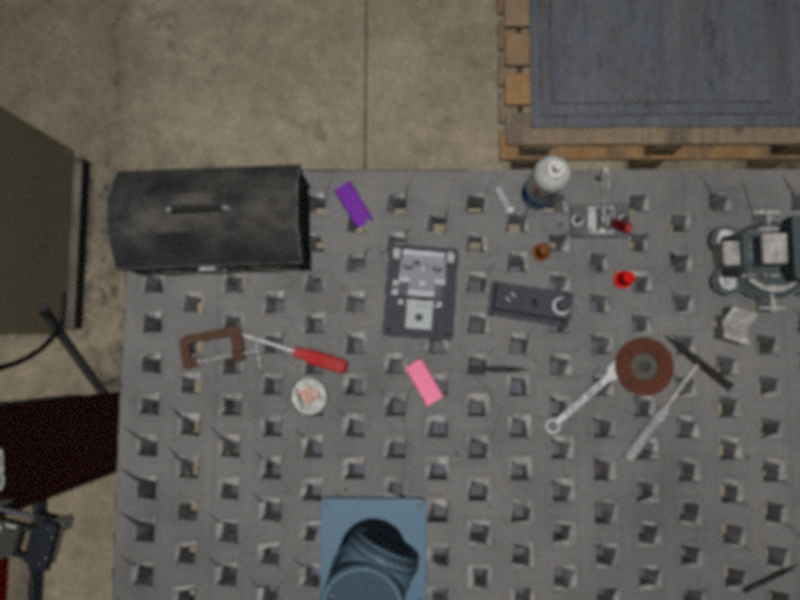

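View pics/scene0b.png

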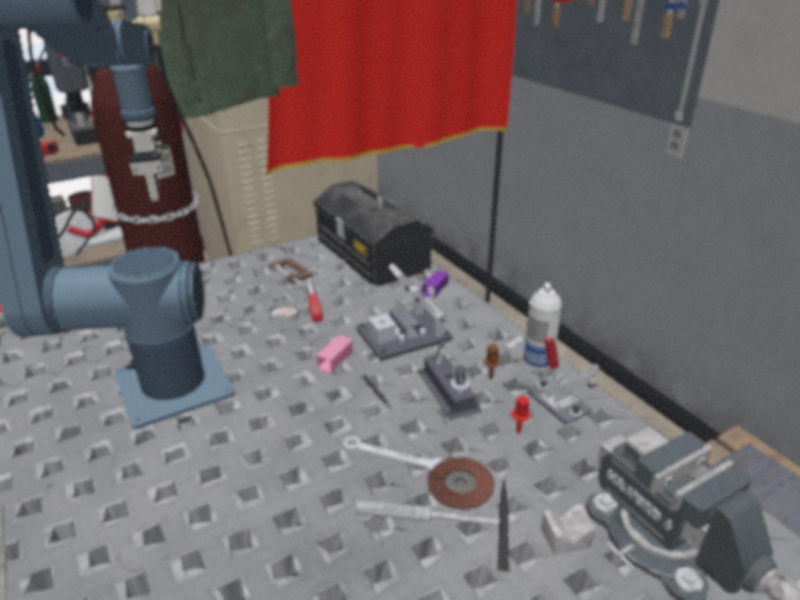

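The top view shows the jig at (420,290) in the 800x600 picture, front post towards the robot. The pin block is at (532,303) with something standing at each end. I need a closer look.

Run:
```python
from h import *
k=.64
for n,u,z in (('jig BL',(387,336),16),('jig BR',(452,338),16),('jig TR',(458,250),16),('jig TL',(392,248),16),('post',(419,317),56),('blkL',(492,293),40),('blkR',(571,305),40),('p1',(510,296),78),('p2',(562,304),70)):
    print(n,onz('top0',(u[0]*k,u[1]*k),z).round())
w=ctrl.camera('wrist');print(np.array(w['T_tool_cam']).round(3),w['fx'])
print(R.from_quat(ctrl.read_state()['tool_rot']).as_matrix().round(2))
for n,b in(('top0',(380,230,580,350)),('scene0',(340,260,500,420))):
    i=cv2.imread(f'pics/{n}.png')[int(b[1]*k):int(b[3]*k),int(b[0]*k):int(b[2]*k)]
    cv2.imwrite(f'pics/{n}c.png',cv2.resize(i,None,fx=5,fy=5,interpolation=cv2.INTER_CUBIC))
a=cv2.imread('pics/top0c.png');b=cv2.imread('pics/scene0c.png');H=max(a.shape[0],b.shape[0])
f=lambda x:cv2.copyMakeBorder(x,0,H-x.shape[0],0,0,cv2.BORDER_CONSTANT)
i=np.hstack([f(a),f(b)]);cv2.imwrite('pics/c1.png',cv2.resize(i,None,fx=800/i.shape[1],fy=800/i.shape[1]))
```

```text
jig BL [419. -25.  16.]
jig BR [ 415. -155.   16.]
jig TR [ 592. -168.   16.]
jig TL [596. -35.  16.]
post [455. -89.  56.]
blkL [ 503. -232.   40.]
blkR [ 479. -386.   40.]
p1 [ 493. -261.   78.]
p2 [ 479. -361.   70.]
[[-0.000e+00 -9.540e-01 -2.980e-01  8.386e+01]
 [ 1.000e+00 -0.000e+00  0.000e+00 -6.630e-01]
 [-1.000e-03 -2.980e-01  9.540e-01 -1.663e+02]
 [ 0.000e+00  0.000e+00  0.000e+00  1.000e+00]] 327.9311367427009
[[-0.98  0.22 -0.  ]
 [ 0.22  0.98 -0.  ]
 [ 0.   -0.   -1.  ]]
```

View pics/c1.png

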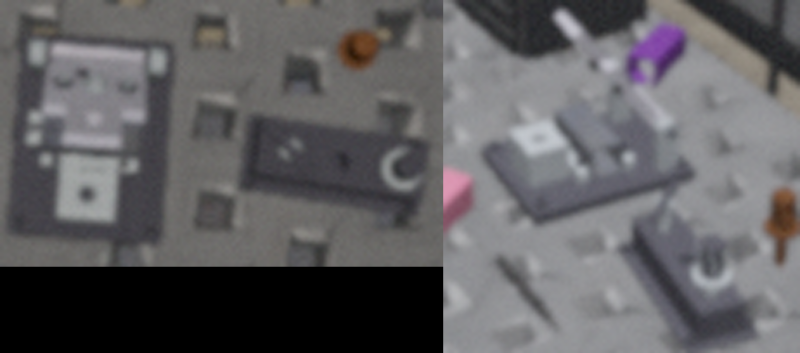

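The locating pin (dark knob, bright collar) is at the block's right end, and the tee pin is at the left. The leaf stands steeply open behind the post. I'll move in for a wrist view.

```bash
python3 -m pendant '[{"dr":[0,0,0],"dp":[-29,-38,-4],"claw":60},{"dr":[0,0,0],"dp":[-29,-38,-4],"claw":60},{"dr":[0,0,0],"dp":[-29,-38,-4],"claw":60},{"dr":[0,0,0],"dp":[-29,-38,-4],"claw":60},{"dr":[0,0,0],"dp":[-29,-38,-4],"claw":60},{"dr":[0,0,0],"dp":[-29,-38,-4],"claw":60},{"dr":[0,0,0],"dp":[-29,-38,-4],"claw":60},{"dr":[0,0,0],"dp":[-29,-38,-4],"claw":60},{"dr":[0,0,0],"dp":[-29,-38,-4],"claw":60},{"dr":[0,0,0],"dp":[-29,-38,-4],"claw":60},{"dr":[0,0,0],"dp":[-29,-38,0],"claw":60},{"dr":[0,0,0],"dp":[-29,-38,0],"claw":60}]' 20
python3 -m pendant '[{"dr":[0,0,0],"dp":[-30,-38,0],"claw":60},{"dr":[0,0,0],"dp":[-30,-38,0],"claw":60},{"dr":[0,0,0],"dp":[-30,-38,0],"claw":60},{"dr":[0,0,0],"dp":[-30,-38,0],"claw":60},{"dr":[0,0,0],"dp":[-30,-38,0],"claw":60},{"dr":[0,0,-5],"dp":[0,0,0],"claw":60},{"dr":[0,0,-5],"dp":[0,0,0],"claw":60},{"dr":[0,0,0],"dp":[0,0,0],"claw":60},{"dr":[0,0,0],"dp":[0,0,0],"claw":60}]'
python3 - <<'E'
from h import *
i=snap('wrist','w1');cv2.imwrite('pics/w1b.png',cv2.resize(i[:,:,::-1],(800,600),interpolation=cv2.INTER_CUBIC))
s=ctrl.read_state();print(s['ee_pos'],R.from_quat(s['tool_rot']).as_matrix().round(3))
E
```

```text
clock: 1.35
ee_pos: [360.5, 12.4, 259.0]
tool_rot: [0.112, 0.994, 0.0, 0.001]
wrist_force: [0.5, 1.0, -0.5]
width: 0.648
gripper_force: 0.0
clock: 2.25
ee_pos: [464.1, -203.9, 258.4]
tool_rot: [0.026, 1.0, 0.0, -0.0]
wrist_force: [0.1, 0.5, 0.1]
width: 0.647
gripper_force: 0.0
[ 464.1072258  -203.82349334  258.60078686] [[-0.999  0.051 -0.   ]
 [ 0.051  0.999  0.   ]
 [ 0.     0.    -1.   ]]
```

View pics/w1b.png

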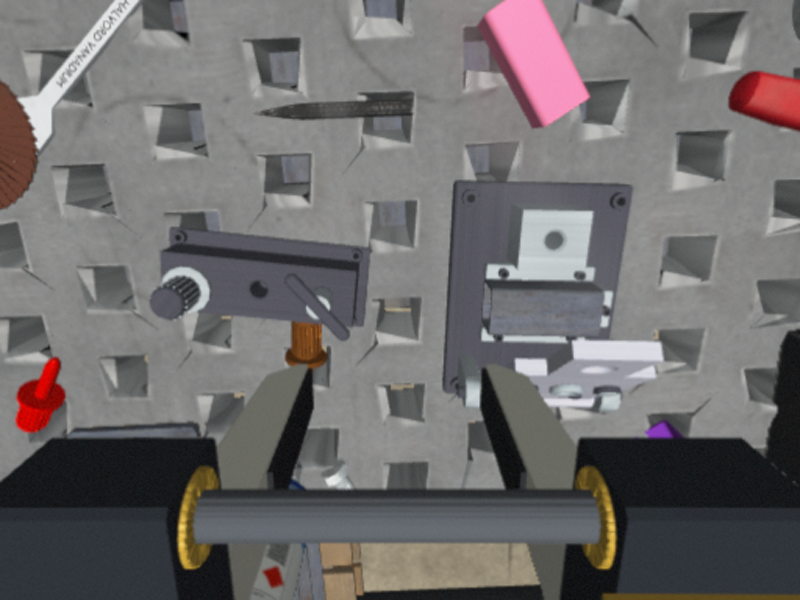

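```bash
python3 - <<'E'
from h import *
k=.64
P=lambda u,z:onz('w1',(u[0]*k,u[1]*k),z)
for n,u,z in(('post',(554,241),56),('mid',(259,289),40),('knobtop',(168,303),96),('collar',(185,291),60),('TL',(456,183),16),('TR',(632,186),16),('BL',(444,390),16),('postA',(520,210),56),('postB',(593,211),56),('postC',(590,269),56),('postD',(513,268),56)):print(n,P(u,z).round(1))
# dark hole centroid
g=cv2.cvtColor(cv2.imread('pics/w1.png'),cv2.COLOR_BGR2GRAY)
for n,u,h,t,z in(('post',(554,241),12,140,56),('mid',(259,289),9,45,40)):
    c=np.array([u[0]*k,u[1]*k]).astype(int);p=g[c[1]-h:c[1]+h,c[0]-h:c[0]+h];print(p.min(),p.max());m=cv2.moments((p<(int(p.min())+int(p.max()))/2).astype(np.uint8))
    q=(c[0]-h+m['m10']/m['m00'],c[1]-h+m['m01']/m['m00']);print(n,np.array(q)/k,m['m00'],onz('w1',q,z).round(1))
E
python3 - <<'E'
import cv2
i=cv2.imread('pics/w1.png')
a=i[100:270,280:430]; cv2.imwrite('pics/c2.png',cv2.resize(a,None,fx=3.5,fy=3.5,interpolation=cv2.INTER_CUBIC))
E
```

```text
post [454.2 -89.   56. ]
mid [ 483.4 -312.3   40. ]
knobtop [ 474.9 -358.1   96. ]
collar [ 476.8 -361.2   60. ]
TL [ 412.5 -154.9   16. ]
TR [422.1 -18.1  16. ]
BL [ 590.4 -168.4   16. ]
postA [ 430.6 -114.1   56. ]
postB [434.  -62.1  56. ]
postC [476.6 -61.6  56. ]
postD [ 472.8 -118.3   56. ]
92 210
post [553.37873932 239.66346154] 117.0 [453.2 -89.4  56. ]
35 92
mid [257.38146552 289.34985632] 87.0 [ 483.6 -313.6   40. ]
```

View pics/c2.png

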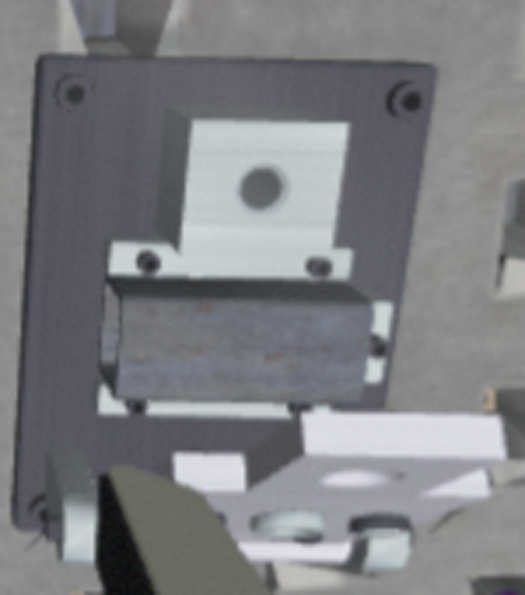

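Run:
```python
from h import *
yaw=np.deg2rad(-4.1);X=np.array([np.cos(yaw),np.sin(yaw),0]);Y=np.array([-X[1],X[0],0]);H=np.array([573.2,-97.8,61])
Z=np.array([0,0,1])
for th in np.arange(.3,1.55,.1):
    d=-X*np.cos(th)+Z*np.sin(th);n=X*np.sin(th)+Z*np.cos(th)
    pts=[H+146*d+s*5*n+e*23*Y for s in(1,-1) for e in(-1,1)]+[H+120*d+5*n,H+120*d-5*n]
    q=(proj('w1',pts)-[280,100])*3.5
    print(round(th,1),q.round().astype(int).tolist())
```

```text
0.3 [[241, 156], [408, 159], [232, 140], [395, 143], [304, 240], [294, 223]]
0.4 [[253, 185], [426, 188], [245, 164], [414, 167], [315, 264], [306, 243]]
0.5 [[264, 220], [444, 223], [256, 195], [432, 198], [326, 294], [317, 269]]
0.6 [[275, 262], [460, 265], [268, 232], [449, 236], [335, 328], [327, 300]]
0.7 [[285, 310], [476, 314], [279, 277], [465, 280], [344, 367], [337, 335]]
0.8 [[294, 365], [489, 369], [288, 327], [480, 331], [352, 410], [346, 374]]
0.9 [[301, 424], [500, 428], [296, 383], [493, 387], [358, 455], [353, 417]]
1.0 [[306, 488], [509, 491], [303, 444], [503, 448], [362, 503], [359, 463]]
1.1 [[309, 553], [514, 557], [307, 508], [511, 512], [365, 552], [363, 511]]
1.2 [[310, 619], [516, 623], [310, 574], [515, 578], [366, 601], [365, 560]]
1.3 [[309, 684], [514, 688], [310, 640], [516, 644], [364, 650], [366, 610]]
1.4 [[305, 747], [509, 750], [308, 704], [513, 708], [361, 696], [364, 658]]
1.5 [[299, 804], [501, 808], [303, 765], [507, 769], [356, 740], [360, 704]]
```

The front edge falls at crop row 458 and the hole at 478, which puts the leaf at about 0.95 rad. The columns agree with the jig pose I worked out. I'll close the fingers and go above the leaf's nose.

```bash
python3 -m pendant '[{"dr":[0,0,1.2],"dp":[-18,38,0],"claw":0},{"dr":[0,0,0],"dp":[-18,38,0],"claw":0},{"dr":[0,0,0],"dp":[-18,38,0],"claw":0},{"dr":[0,0,0],"dp":[0,0,30],"claw":0},{"dr":[0,0,0],"dp":[0,0,30],"claw":0},{"dr":[0,0,0],"dp":[0,0,10],"claw":0},{"dr":[0,0,0],"dp":[0,0,0],"claw":0}]' 20
```

```text
clock: 3.0
ee_pos: [524.3, -93.1, 187.5]
tool_rot: [0.035, 0.999, 0.001, -0.002]
wrist_force: [0.5, -0.1, -0.1]
width: 0.093
gripper_force: 0.0
```

```bash
python3 -m pendant '[{"dr":[0,0,0],"dp":[8,0,21],"claw":0},{"dr":[0,0,0],"dp":[12,0,15],"claw":0},{"dr":[0,0,0],"dp":[10.5,0,10.5],"claw":0},{"dr":[0,0,0],"dp":[9.5,0,11.5],"claw":0},{"dr":[0,0,0],"dp":[8,0,12.5],"claw":0},{"dr":[0,0,0],"dp":[5,0,10.5],"claw":0},{"dr":[0,0,0],"dp":[4,0,11],"claw":0},{"dr":[0,0,0],"dp":[2,0,9],"claw":0},{"dr":[0,0,0],"dp":[2,0,8],"claw":0},{"dr":[0,0,0],"dp":[0,0,4],"claw":0},{"dr":[0,0,0],"dp":[0,0,0],"claw":0}]'
```

```text
clock: 4.1
ee_pos: [464.3, -89.5, 75.2]
tool_rot: [0.035, 0.999, 0.0, -0.0]
wrist_force: [-1.3, -0.1, 1.7]
width: 0.003
gripper_force: 0.6
```

The leaf came down with light contact. I'll lift off, photograph the leaf, then go above the locating pin.

```bash
python3 -m pendant '[{"dr":[0,0,0],"dp":[0,0,-40],"claw":0},{"dr":[0,0,0],"dp":[0,0,-50],"claw":60},{"dr":[0,0,0],"dp":[0,0,-50],"claw":60},{"dr":[0,0,0],"dp":[0,0,0],"claw":60},{"dr":[0,0,0],"dp":[0,0,0],"claw":60}]'
python3 -c "
from h import *
snap('wrist','w2')"
python3 -m pendant '[{"dr":[0,0,0],"dp":[-5,-45,0],"claw":60},{"dr":[0,0,0],"dp":[-5,-45,0],"claw":60},{"dr":[0,0,0],"dp":[-5,-45,0],"claw":60},{"dr":[0,0,0],"dp":[-5,-45,0],"claw":60},{"dr":[0,0,0],"dp":[-5,-45,0],"claw":60},{"dr":[0,0,0],"dp":[-5,-45,0],"claw":60},{"dr":[0,0,0],"dp":[0,0,20],"claw":60},{"dr":[0,0,0],"dp":[0,0,0],"claw":60},{"dr":[0,0,0],"dp":[0,0,0],"claw":60}]'
python3 -c "
from h import *
snap('wrist','w3');i=np.hstack([cv2.imread('pics/w2.png'),cv2.imread('pics/w3.png')]);cv2.imwrite('pics/c3.png',np.hstack([i[60:320,120:392],i[60:320,512+120:512+392]]).repeat(1,0))
i=cv2.imread('pics/c3.png');cv2.imwrite('pics/c3.png',cv2.resize(i,None,fx=1.47,fy=1.47,interpolation=cv2.INTER_CUBIC))"
```

```text
clock: 4.6
ee_pos: [465.5, -89.8, 217.0]
tool_rot: [0.035, 0.999, -0.001, 0.002]
wrist_force: [0.4, 0.4, -0.1]
width: 0.302
gripper_force: 0.0
clock: 5.55
ee_pos: [474.6, -359.6, 193.5]
tool_rot: [0.035, 0.999, 0.002, -0.002]
wrist_force: [-0.1, 0.2, 0.0]
width: 0.644
gripper_force: 0.0
```

View pics/c3.png

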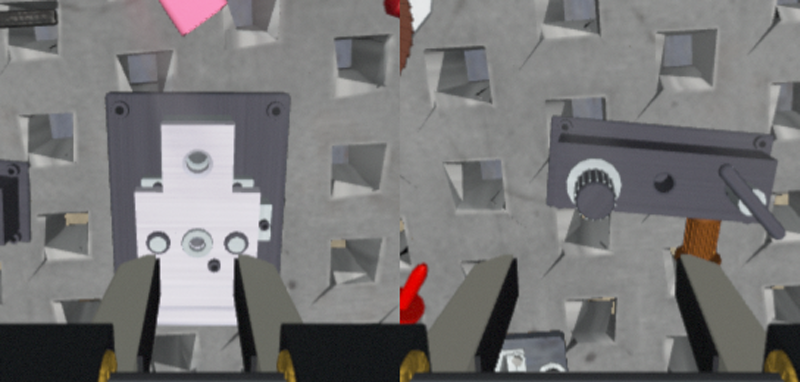

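The left half shows the leaf down over the tube, with the hole at crop (198,161). The right half shows the knob top at (595,199) and the collar at (595,184).

Run:
```python
from h import *
p=lambda x,y,o=0:(120+(x-o)/1.47,60+y/1.47)
print('knobtop',onz('w3',p(595,199,400),96).round(1),'collar',onz('w3',p(595,184,400),60).round(1),'mid',onz('w3',p(664,183,400),40).round(1))
print('leafhole',onz('w2',p(198,161),74.3).round(1))
yaw=np.deg2rad(-4.1);X=np.array([np.cos(yaw),np.sin(yaw),0]);H=np.array([573.2,-97.8,61])
for th in(.05,.07,.1):
    C=H-120*np.cos(th)*X+np.array([0,0,120*np.sin(th)])+5*(np.sin(th)*X+np.array([0,0,np.cos(th)]))
    print(th,C.round(1),(proj('w2',C)-[120,60])*1.47)
# refine by knob extents
for f,c,h in(('w3',p(595,190,400),24),('w2',p(198,161),14)):
    g=cv2.imread(f'pics/{f}.png');c=np.array(c).astype(int);q=g[c[1]-h:c[1]+h,c[0]-h:c[0]+h];cv2.imwrite(f'pics/{f}q.png',cv2.resize(q,(400,400),interpolation=cv2.INTER_CUBIC));print(f,c,h)
cv2.imwrite('pics/c4.png',np.hstack([cv2.imread('pics/w3q.png'),cv2.imread('pics/w2q.png')]))
```

```text
knobtop [ 474.1 -360.4   96. ] collar [ 475.3 -360.4   60. ] mid [ 483.5 -313.3   40. ]
leafhole [454.2 -88.5  74.3]
0.05 [453.9 -89.2  72. ] [[196.75730591 159.76962149]]
0.07 [454.1 -89.3  74.4] [[196.75813566 160.96634544]]
0.1 [454.6 -89.3  78. ] [[196.75917498 162.92356141]]
w3 [252 189] 24
w2 [254 169] 14
```

View pics/c4.png

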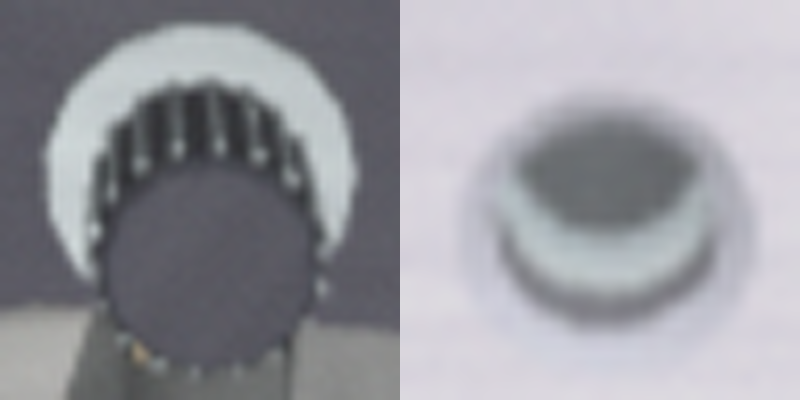

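Run:
```python
from h import *
print('knobtop',onz('w3',(253.2,197.4),96).round(1),'collar',onz('w3',(252.2,185.6),60).round(1),'hole',onz('w2',(254.5,170.4),74.3).round(1))
s=ctrl.read_state();M=R.from_quat(s['tool_rot']).as_matrix()
for n,t in(('knob',[475.3,-360.6,64]),):print(M.T@(np.array(t)-s['ee_pos']),s['ee_pos'],M.round(3).tolist())
```

```text
knobtop [ 475.9 -360.    96. ] collar [ 475.6 -360.9   60. ] hole [455.1 -88.7  74.3]
[ -0.39676045  -1.1563278  130.73239611] [ 475.19695436 -359.69808088  194.73496024] [[-0.998, 0.069, -0.002], [0.069, 0.998, 0.002], [0.002, 0.002, -1.0]]
```

```bash
python3 -m pendant '[{"dr":[0,0,0],"dp":[-0.5,-1,40],"claw":60},{"dr":[0,0,0],"dp":[0,0,40],"claw":60},{"dr":[0,0,0],"dp":[0,0,30],"claw":60},{"dr":[0,0,0],"dp":[0,0,15],"claw":60},{"dr":[0,0,0],"dp":[0,0,5],"claw":60},{"dr":[0,0,0],"dp":[0,0,0],"claw":60},{"dr":[0,0,0],"dp":[0,0,0],"claw":20},{"dr":[0,0,0],"dp":[0,0,0],"claw":10},{"dr":[0,0,0],"dp":[0,0,0],"claw":10},{"dr":[0,0,0],"dp":[0,0,0],"claw":10},{"dr":[0,0,0],"dp":[0,0,0],"claw":10}]' 40
```

```text
clock: 6.7
ee_pos: [476.0, -362.1, 66.0]
tool_rot: [0.035, 0.999, -0.0, 0.0]
wrist_force: [-0.3, -0.3, 0.1]
width: 0.264
gripper_force: 0.0
```

```bash
python3 -m pendant '[{"dr":[0,0,0],"dp":[0,0,0],"claw":10},{"dr":[0,0,0],"dp":[0,0,0],"claw":10},{"dr":[0,0,0],"dp":[0,0,0],"claw":10}]' 40; python3 -c "
from h import *
for _ in range(4):
  s=ctrl.read_state();print(s['clock'],s['ee_pos'],s['wrist_force'],s['width'],s['gripper_force'])"
```

```text
clock: 7.0
ee_pos: [476.0, -362.2, 65.9]
tool_rot: [0.035, 0.999, -0.0, 0.0]
wrist_force: [-1.1, 0.0, 2.4]
width: 0.247
gripper_force: 40.0
7.0 [ 476.02793463 -362.16918085   65.88304104] [-1.09524308  0.01146377  2.35019663] 0.24706455658551008 39.99881043797359
7.0 [ 476.02793463 -362.16918085   65.88304104] [-1.09524308  0.01146377  2.35019663] 0.24706455658551008 39.99881043797359
7.0 [ 476.02793463 -362.16918085   65.88304104] [-1.09524308  0.01146377  2.35019663] 0.24706455658551008 39.99881043797359
7.0 [ 476.02793463 -362.16918085   65.88304104] [-1.09524308  0.01146377  2.35019663] 0.24706455658551008 39.99881043797359
```

```bash
python3 -m pendant '[{"dr":[0,0,0],"dp":[0,0,-10],"claw":10},{"dr":[0,0,0],"dp":[0,0,-35],"claw":10},{"dr":[0,0,0],"dp":[0,0,-35],"claw":10},{"dr":[0,0,0],"dp":[0,0,-30],"claw":10},{"dr":[0,0,0],"dp":[0,0,0],"claw":10},{"dr":[0,0,0],"dp":[7,45,0],"claw":10},{"dr":[0,0,0],"dp":[7,45,0],"claw":10},{"dr":[0,0,0],"dp":[7,45,0],"claw":10},{"dr":[0,0,0],"dp":[7,45,0],"claw":10},{"dr":[0,0,0],"dp":[7,45,0],"claw":10},{"dr":[0,0,0],"dp":[6,45,0],"claw":10}]' 40
python3 -m pendant '[{"dr":[0,0,0],"dp":[0,0,15],"claw":10},{"dr":[0,0,0],"dp":[0,0,0],"claw":10},{"dr":[0,0,0],"dp":[0,0,0],"claw":10}]' 40
python3 -c "
from h import *
i=snap('wrist','w4');j=snap('scene','s4');snap('top','t4')
a=i[100:350,150:360];b=j[180:240,220:300]
f=lambda x:cv2.resize(x,(400,int(400*x.shape[0]/x.shape[1])),interpolation=cv2.INTER_CUBIC)
a,b=f(a),f(b);b=cv2.copyMakeBorder(b,0,a.shape[0]-b.shape[0],0,0,cv2.BORDER_CONSTANT)
cv2.imwrite('pics/c5.png',np.hstack([a,b])[:,:,::-1])"
```

```text
clock: 8.1
ee_pos: [452.5, -87.6, 174.5]
tool_rot: [0.035, 0.999, 0.001, -0.001]
wrist_force: [1.0, 0.1, -1.0]
width: 0.247
gripper_force: 40.0
clock: 8.4
ee_pos: [453.4, -89.7, 160.1]
tool_rot: [0.035, 0.999, 0.0, -0.001]
wrist_force: [0.6, -0.4, -1.7]
width: 0.251
gripper_force: 40.0
```

View pics/c5.png

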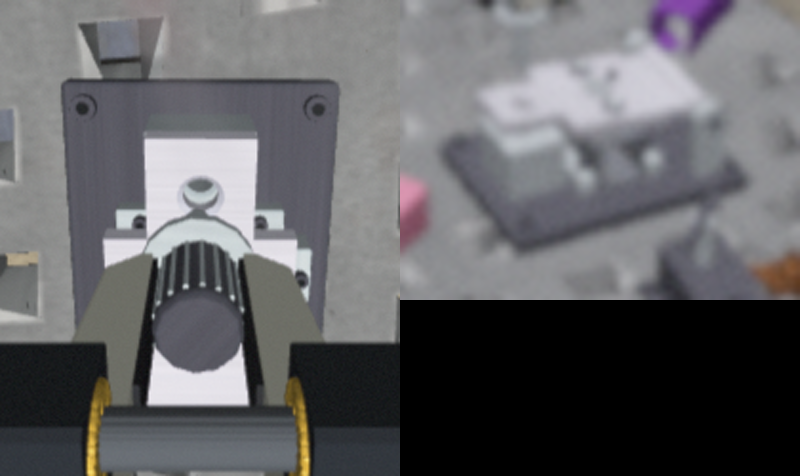

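The pin is held upright. Its nose shows at crop (204,212), just behind the leaf hole at (202,190). I'll enlarge this to compare the two.

```bash
python3 -c "
from h import *
i=cv2.imread('pics/w4.png')[175:255,216:296];cv2.imwrite('pics/c6.png',cv2.resize(i,(560,560),interpolation=cv2.INTER_CUBIC))"
```

```text
(no output)
```

View pics/c6.png

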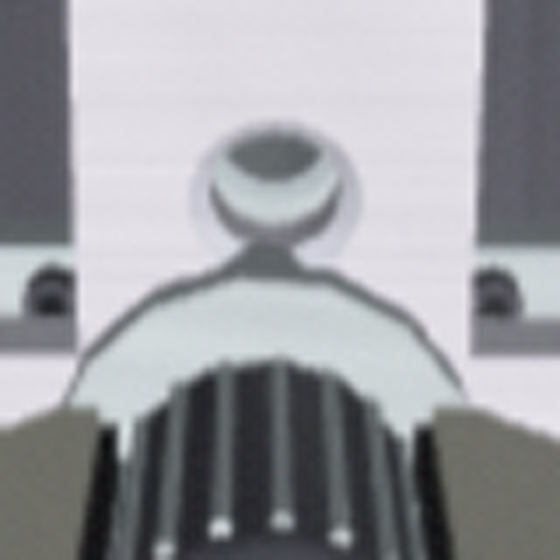

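```bash
python3 -c "
from h import *
print(onz('w4',(254,209),104),onz('w4',(216+275/7,175+190/7),74.4),np.array(json.load(open('pics/w4.json'))['M'])[:3,3])
u=proj('w4',[[454,-88.9,104],[454,-88.9,74]]);print(u)
for _ in range(1):print(ctrl.read_state()['ee_pos'],ctrl.read_state()['q'])"
```

```text
[450.37765365 -89.63208001 104.        ] [455.25674497 -88.85445826  74.4       ] [369.92184286 -84.5548397  326.5108586 ]
[[255.35743313 213.6296614 ]
 [255.12045252 200.52477858]]
[454.20813761 -90.73881086 160.80661743] [-4.38658917e-01  1.52891982e-01  1.82034990e+00 -1.00624289e-04
  1.16818273e+00 -1.93771735e+00]
```

```bash
python3 -m pendant '[{"dr":[0,0,0],"dp":[-0.5,0.6,15],"claw":10},{"dr":[0,0,0],"dp":[0,0,10],"claw":10},{"dr":[0,0,0],"dp":[0,0,5],"claw":10},{"dr":[0,0,0],"dp":[0,0,5],"claw":10},{"dr":[0,0,0],"dp":[0,0,5],"claw":10},{"dr":[0,0,0],"dp":[0,0,0],"claw":10}]' 40
```

```text
clock: 9.15
ee_pos: [454.2, -89.1, 120.1]
tool_rot: [0.035, 0.999, 0.0, -0.0]
wrist_force: [0.9, -0.1, -1.4]
width: 0.246
gripper_force: 40.0
```

```bash
python3 -m pendant '[{"dr":[0,0,0],"dp":[0,0,4],"claw":10},{"dr":[0,0,0],"dp":[0,0,3],"claw":10},{"dr":[0,0,0],"dp":[0,0,3],"claw":10},{"dr":[0,0,0],"dp":[0,0,0],"claw":10}]' 40
```

```text
clock: 9.55
ee_pos: [454.2, -89.0, 110.3]
tool_rot: [0.035, 0.999, 0.0, -0.0]
wrist_force: [-0.5, 0.1, -1.7]
width: 0.247
gripper_force: 40.0
```

No contact yet, and the nose is at the mouth of the post. I'll go on.

```bash
python3 -m pendant '[{"dr":[0,0,0],"dp":[0,0,4],"claw":10},{"dr":[0,0,0],"dp":[0,0,4],"claw":10},{"dr":[0,0,0],"dp":[0,0,4],"claw":10},{"dr":[0,0,0],"dp":[0,0,4],"claw":10},{"dr":[0,0,0],"dp":[0,0,4],"claw":10},{"dr":[0,0,0],"dp":[0,0,0],"claw":10}]' 50
```

```text
clock: 10.15
ee_pos: [454.3, -89.1, 90.1]
tool_rot: [0.035, 0.999, 0.0, -0.0]
wrist_force: [-0.3, 0.4, -1.0]
width: 0.248
gripper_force: 50.0
```

```bash
python3 -m pendant '[{"dr":[0,0,0],"dp":[0,0,3],"claw":10},{"dr":[0,0,0],"dp":[0,0,3],"claw":10},{"dr":[0,0,0],"dp":[0,0,2],"claw":10},{"dr":[0,0,0],"dp":[0,0,2],"claw":10},{"dr":[0,0,0],"dp":[0,0,0],"claw":10}]' 60
```

```text
clock: 10.65
ee_pos: [454.1, -89.1, 80.4]
tool_rot: [0.035, 0.999, 0.0, -0.0]
wrist_force: [-2.4, 0.1, 2.3]
width: 0.241
gripper_force: 60.0
```

```bash
python3 -m pendant '[{"dr":[0,0,0],"dp":[0,0,1.5],"claw":10},{"dr":[0,0,0],"dp":[0,0,1],"claw":10},{"dr":[0,0,0],"dp":[0,0,0],"claw":10},{"dr":[0,0,0],"dp":[0,0,0],"claw":10}]' 60
```

```text
clock: 11.05
ee_pos: [454.3, -89.1, 78.2]
tool_rot: [0.035, 0.999, 0.0, -0.0]
wrist_force: [-3.2, 0.2, 3.9]
width: 0.247
gripper_force: 60.0
```

```bash
python3 -m pendant '[{"dr":[0,0,0],"dp":[0,0,1],"claw":10},{"dr":[0,0,0],"dp":[0,0,0],"claw":10},{"dr":[0,0,0],"dp":[0,0,0],"claw":10}]' 60; python3 -m pendant '[{"dr":[0,0,0],"dp":[0,0,0.7],"claw":10},{"dr":[0,0,0],"dp":[0,0,0],"claw":10},{"dr":[0,0,0],"dp":[0,0,0],"claw":10}]' 60
```

```text
clock: 11.35
ee_pos: [454.4, -89.1, 77.3]
tool_rot: [0.035, 0.999, 0.0, -0.0]
wrist_force: [-4.1, 1.1, 5.4]
width: 0.246
gripper_force: 60.0
clock: 11.65
ee_pos: [454.4, -89.2, 77.0]
tool_rot: [0.035, 0.999, -0.0, -0.0]
wrist_force: [-6.1, 0.3, 9.9]
width: 0.245
gripper_force: 60.0
```

```bash
python3 -m pendant '[{"dr":[0,0,0],"dp":[0,0,0.6],"claw":10},{"dr":[0,0,0],"dp":[0,0,0],"claw":10},{"dr":[0,0,0],"dp":[0,0,0],"claw":10}]' 60;  python3 -m pendant '[{"dr":[0,0,0],"dp":[0,0,0.6],"claw":10},{"dr":[0,0,0],"dp":[0,0,0],"claw":10},{"dr":[0,0,0],"dp":[0,0,0],"claw":10}]' 60
python3 -c "
from h import *
i=snap('wrist','w5');j=snap('scene','s5')
a=i[100:350,150:360];b=j[180:240,220:300]
f=lambda x:cv2.resize(x,(400,int(400*x.shape[0]/x.shape[1])),interpolation=cv2.INTER_CUBIC)
a,b=f(a),f(b);b=cv2.copyMakeBorder(b,0,a.shape[0]-b.shape[0],0,0,cv2.BORDER_CONSTANT)
cv2.imwrite('pics/c7.png',np.hstack([a,b])[:,:,::-1])"
```

```text
clock: 11.95
ee_pos: [454.4, -89.2, 76.9]
tool_rot: [0.035, 0.999, -0.0, 0.0]
wrist_force: [-8.3, 2.3, 15.6]
width: 0.247
gripper_force: 60.0
clock: 12.25
ee_pos: [454.4, -89.2, 76.8]
tool_rot: [0.035, 0.999, -0.0, 0.0]
wrist_force: [-9.0, 1.5, 20.1]
width: 0.246
gripper_force: 60.0
```

View pics/c7.png

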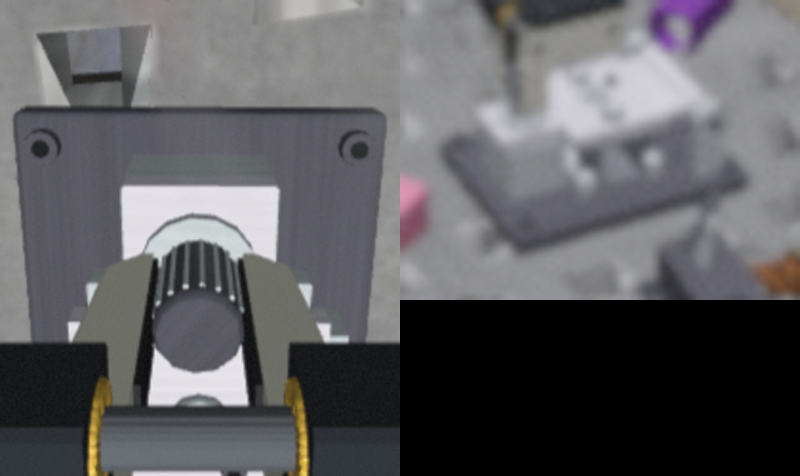

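The picture shows the collar on the leaf and the leaf shut flush on the post. The knob is at the same pixel (198,330) as before pressing, so it hasn't slipped in the grip. The collar's underside works out at about 66 mm with 20 N pressing, so I'm handing in.

```bash
python3 -c "
from station import ctrl
print(ctrl.finish_job())"
```

```text
the job is handed in; nothing more can be done
None
```

I handed the job in at about 12 s: the leaf is shut flat on the post over the tube, the locating pin is home through the leaf hole into the post, and the gripper is still holding it down by its knob at about 20 N.

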